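# Put the balance weights back in their wells

## Task

Tidy the kitchen balance's weight set: take the two brass weights that stand loose on the table and put each into the empty well of the wooden block that it fits snugly, upright and fully home on the well's floor. The wells are a close fit and the block is out of true, so feel for the mouth and ease the weight down lightly, without forcing, jamming or dropping it, and leave the other goods on the table where they are.

Things in the scene. Friction and masses are not known exactly. Their poses are not given: they have to be found in the camera images.
- case: Weight block, fixed: an open dark hardwood case, 92 mm (x) by 216 mm (y), 32 mm high, holding a light wooden insert, 62 by 186 mm, with a flat top 36 mm above the table. Origin: centre of the underside, z up, y along the row of wells towards the big end. The insert is stuck in out of true: square to the case, but shifted bodily up to 4 mm in x and up to 4 mm in y, differently each time.
- row (a point): Nominal middle of the row of wells, at the insert's top, 36 mm above the case's origin, axes as the case's. Five round wells for weights 40, 30, 24, 19 and 14 mm in diameter, nominally at x = 0, y = +61.5, +17.5, -18.5, -49, -74.5 mm; all shifted alike with the insert. Wells are 1.5 mm wider than their weight, 18 mm deep; the first three are empty, the last two hold their weights. A rubber sheet below lets the insert sink 1 mm per 6 N, at most 3 mm.
- w200_center (a point): The larger loose brass weight, 200 g, upright on the table at the start: a round body 30 mm in diameter and 30 mm high with a 1.5 mm chamfer round its foot, above it a neck 8.4 mm in diameter and 5 mm high, and on top a round knob 14 mm in diameter and 11 mm high; 46 mm high in all. This point lies on its axis half-way up, 23 mm above its foot; z is its axis, up.
- w100_center (a point): The smaller loose brass weight, 100 g, upright on the table at the start: a round body 24 mm in diameter and 24 mm high with a 1.5 mm chamfer round its foot, above it a neck 7.2 mm in diameter and 5 mm high, and on top a round knob 12 mm in diameter and 10 mm high; 39 mm high in all. This point lies on its axis half-way up, 19.5 mm above its foot; z is its axis, up.
- balance: Kitchen balance, fixed, 400 mm long (x) by 190 mm wide and 215 mm high, with a brass bowl on one side and the 500 g weight on the plate at the other; it stays as it is. Origin: centre of its underside.
- shaker: White china shaker, loose, 52 mm in diameter, 82 mm high. Origin: centre of its foot. To be left alone.
- tumbler: Green glass tumbler, loose, 72 mm in diameter, 88 mm high. Origin: centre of its foot. To be left alone.
- dish: White china dish, loose, 110 mm in diameter, 40 mm high. Origin: centre of its foot. To be left alone.

How it is judged:
By the outcome, as a careful person would: the job done as asked, in the order asked, and still so for the second after the job is handed in, with the robot touching nothing.
It also fails if it takes over 72 s, if anything falls off the work surface, if the arm or the gripper's body presses on something with over 40 N, if the wrist force passes 120 N, or if a joint passes its speed limit or range.

## Robot

A 6-joint arm with a two-finger parallel gripper is mounted at the origin on the work surface. World frame = base frame: x ahead of the robot, y to its left, z up, the work surface at z = 0. Lengths are in m, angles in degrees, forces in N, time in s.
With the tool pointing down it reaches from about 0.375 to 0.975 m from the base axis. Payload 3.8 kg.
Tool frame: the origin (TCP) lies at the centre of the arm's flange, where the gripper is bolted on; the fingertips stand 166 mm ahead of it and the grasp point (between the pads) lies 147 mm ahead of it (grasp_offset is the z of the grasp point in the tool frame, in m); z points along the fingers, x is the direction in which the jaws open and shut, and the axes are right-handed (so a half turn about z gives the same grasp; the last joint's range is limited). The gripper opens to 88 mm and grips with 3 to 60 N. Pads are 18 mm wide; open, the fingers measure 123 mm over their backs; the gripper's body (75 mm by 187 mm) begins 45 mm behind the grasp point.
Start: joints at [-69.838, 15.12, 91.902, -0, 72.978, -2.114], TCP at [0.256, -0.625, 0.405] pointing down, gripper open.
Joint ranges: [-150.88, 150.88], [-54.13, 125.18], [17.81, 147.31], [-75.09, 255.09], [0, 152.58], [-146.25, 146.25]. Speed limits (degrees/s): [147.25, 147.25, 180, 180, 180, 180].

## Interface

Orientations are given as a 3x3 rotation matrix whose columns are the frame's x, y, z axes.
In Python, from cell import * gives the robot as it stands.
- The arm moves only by the shell command python3 -m inch 'ROWS' [FORCE]. ROWS is JSON, a list of rows, each a list of 7 numbers: the shift along the tool's x, y, z in m, then the turn, a rotation vector about the tool's x, y, z in degrees, then the opening, from 0 (shut) to 1 (fully open). A call has 1 to 8 rows; each row shifts and turns the commanded pose from where the row before left it, along the tool's axes as they then stand; what a row does not reach is not made up. A row lasts 1/12 s, in which the tool goes at most 41.7 mm and 7.16 degrees, less where a joint would pass 70% of its speed; a pose out of reach is approached as far as the arm can. A call with a gripper value outside its range is refused whole. The fingers move at their own pace and stop on an object; FORCE is the grip in N (left out, the last holds). Time passes only in rows, so rows that do not move let the fingers close. It gives the time, the measured TCP pose, the force and the opening at its end, in the units of the state.
- read_state(): the state, without advancing time (a new reading comes with each control period).
- camera(name): name is "side" or "top"; returns the picture (400x640x3 uint8, red, green, blue); there is no depth.
- get_calibration(name): a dict with "camera_matrix" (3x3 intrinsics, pixels), "extrinsics" (4x4, takes a point from camera to world coordinates). Camera axes: x right, y down, z forward; pixel columns grow to the right and rows downward; lengths in m; the calibration is good to about 2 mm. A picture is of the moment at which its call begins. get_calibration takes no time and is no camera call.
- sign_off(): hands the job in, once; it reports no verdict.
The state is a dict: "time": time; "joint_pos": joint angles; "qd": joint speeds; "joint_torque": joint torques, N m; "tcp_pos": TCP position; "orientation": TCP orientation; "wrist_force": force on the tool from outside, world axes, zero at the start; "torque": the same for the moment, N m; "finger_gap": finger opening in m.
Only numpy, scipy, OpenCV 4.12 (cv2) and the standard library are available. Lean on these libraries where they do the work, as an engineer would, in place of code of your own. Each camera call takes 0.05 s, during which the arm holds its last target.

## Working session

There is one attempt and no reset: what is moved stays moved. The work goes in short steps, Python scripts to look and compute and a shell command to move; the robot and the scene stay as the last step left them, time stands still between calls to the robot, and variables do not carry over. Pictures are saved under pics/ and viewed, and the job is handed in when it is done.

```bash
ls; mkdir -p pics; python3 - <<'E'
from cell import *
import cv2
for n in ("side","top"):
    cv2.imwrite(f"pics/{n}0.png",cv2.cvtColor(camera(n),cv2.COLOR_RGB2BGR))
    c=get_calibration(n);print(n,c["camera_matrix"],c["extrinsics"])
print(read_state())
E
```

```text
pics
side [[370.79944476   0.         324.46653377]
 [  0.         370.79944476 192.78079478]
 [  0.           0.           1.        ]] [[-0.98275394 -0.10416562  0.15278815  0.43591702]
 [-0.18361896  0.64747052 -0.7396391   0.80047279]
 [-0.02188085 -0.75493804 -0.65543099  0.72165195]
 [ 0.          0.          0.          1.        ]]
top [[380.23969827   0.         320.16460301]
 [  0.         380.23969827 196.72299157]
 [  0.           0.           1.        ]] [[-0.02651143 -0.99574553  0.08824952  0.47245127]
 [-0.99963713  0.02598638 -0.00709338  0.04386574]
 [ 0.00476992 -0.08840556 -0.99607314  1.21091158]
 [ 0.          0.          0.          1.        ]]
{'time': 0.1, 'joint_pos': array([-6.98393673e+01,  1.51621959e+01,  9.19743711e+01, -2.27240175e-04,
        7.29772041e+01, -2.11497856e+00]), 'qd': array([ 0.07676355, -0.13745917, -0.1872842 ,  0.1056668 , -0.00360811,
        0.03281342]), 'joint_torque': array([ 2.53246544e-04, -5.03618431e+01, -3.58071971e+01,  7.30307610e-02,
        2.33331980e-02, -6.67590962e-05]), 'tcp_pos': array([ 0.25574587, -0.62432885,  0.40353443]), 'orientation': array([[ 3.79062692e-01, -9.25370738e-01, -6.87931005e-04],
       [-9.25368865e-01, -3.79063310e-01,  1.86271015e-03],
       [-1.98446687e-03, -6.94939898e-05, -9.99998029e-01]]), 'wrist_force': array([ 0.12541437,  0.89076689, -0.55480718]), 'torque': array([ 0.02615789,  0.02591868, -0.03976629]), 'finger_gap': 0.08807109590062993}
```

View pics/side0.png

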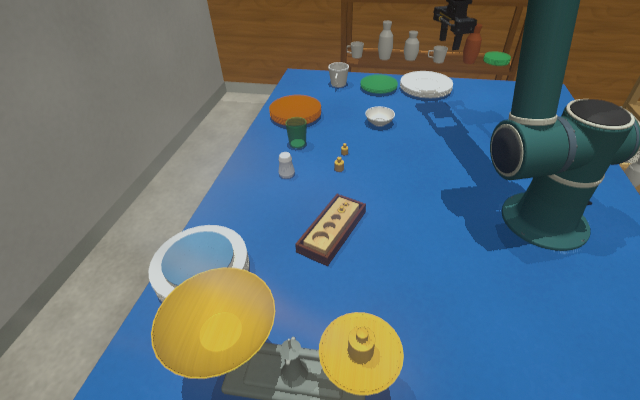

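View pics/top0.png

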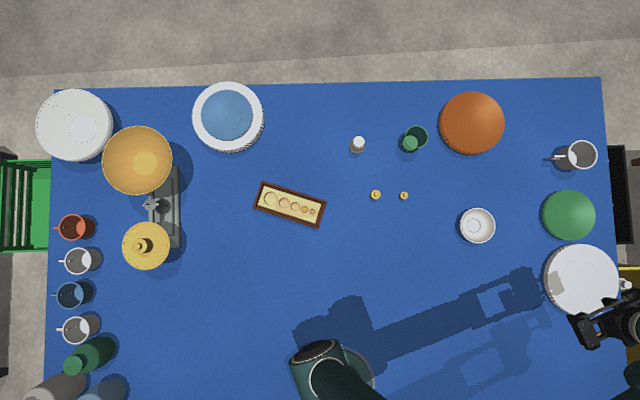

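The side view shows the loose weights at about (339,164) and (344,149) and the case at about (331,228). In the top view the weights are at (376,195) and (404,195), and the case is at about (290,205). I'll zoom in on these.

```bash
python3 - <<'E'
import cv2,numpy as np
s=cv2.imread("pics/side0.png");t=cv2.imread("pics/top0.png")
f=lambda a:cv2.resize(a,None,fx=8,fy=8,interpolation=cv2.INTER_CUBIC)
cv2.imwrite("pics/zt.png",f(t[175:235,248:332]))
cv2.imwrite("pics/zs.png",f(s[190:266,290:372]))
a=f(t[180:210,362:416]);b=f(s[138:176,325:357])
h=max(a.shape[0],b.shape[0]);o=np.zeros((h,a.shape[1]+b.shape[1],3),np.uint8)
o[:a.shape[0],:a.shape[1]]=a;o[:b.shape[0],a.shape[1]:]=b
cv2.imwrite("pics/zw.png",o)
E
```

```text
(no output)
```

View pics/zt.png

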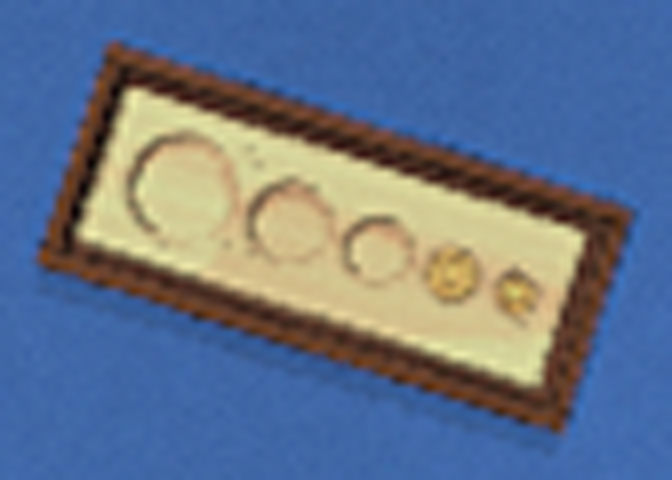

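View pics/zs.png

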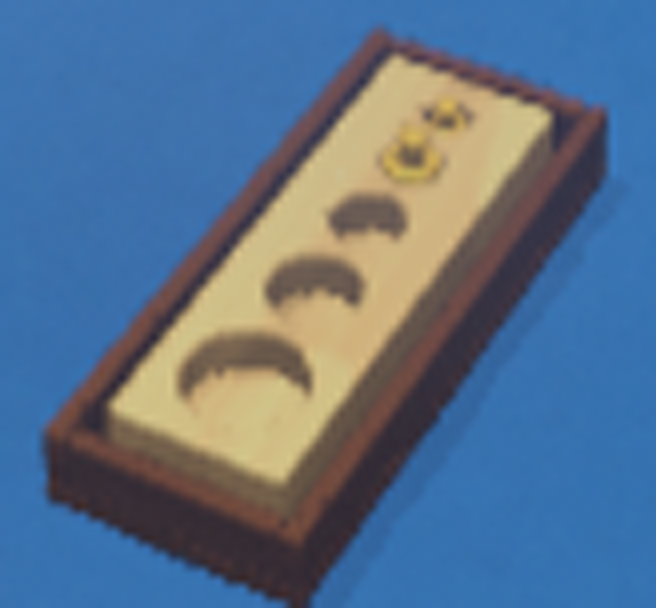

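View pics/zw.png

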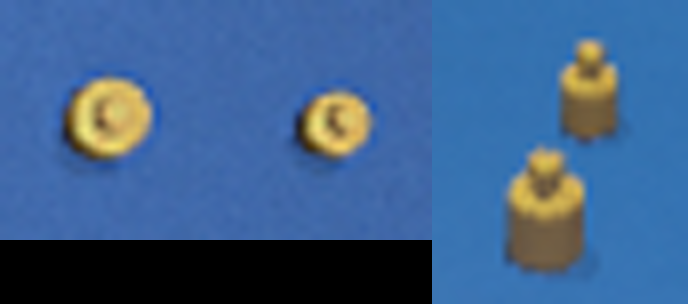

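```bash
cat > h.py <<'E'
import cv2,numpy as np
from cell import *
def K(n):
    c=get_calibration(n);return np.array(c["camera_matrix"]),np.array(c["extrinsics"])
def rays(n,uv):
    k,e=K(n);uv=np.atleast_2d(uv).astype(float)
    d=np.c_[uv,np.ones(len(uv))]@np.linalg.inv(k).T@e[:3,:3].T
    return e[:3,3],d
def plane(n,uv,z):
    o,d=rays(n,uv);return (o+d*((z-o[2])/d[:,2])[:,None])
def proj(n,p):
    k,e=K(n);q=(np.atleast_2d(p)-e[:3,3])@e[:3,:3];q=q@k.T;return q[:,:2]/q[:,2:]
def tri(uva,uvb,na="top",nb="side"):
    oa,da=rays(na,uva);ob,db=rays(nb,uvb);da=da[0]/np.linalg.norm(da);db=db[0]/np.linalg.norm(db)
    s=np.linalg.lstsq(np.c_[da,-db],ob-oa,rcond=None)[0]
    a=oa+s[0]*da;b=ob+s[1]*db;return (a+b)/2,np.linalg.norm(a-b)
def snap(n,name):
    im=camera(n)
    im=cv2.cvtColor(im,cv2.COLOR_RGB2BGR);cv2.imwrite(f"pics/{name}.png",im);return im
E
python3 - <<'E'
from h import *
np.set_printoptions(precision=4,suppress=True)
for n,box in (("top",(248,175,332,235)),("side",(290,190,372,266))):
    im=cv2.imread(f"pics/{n}0.png");x0,y0,x1,y1=box
    up=cv2.resize(im[y0:y1,x0:x1],None,fx=8,fy=8,interpolation=cv2.INTER_CUBIC)
    up=cv2.GaussianBlur(up,(0,0),3)
    hsv=cv2.cvtColor(up,cv2.COLOR_BGR2HSV)
    ins=((hsv[...,0]<40)&(hsv[...,2]>130)).astype(np.uint8)*255
    notblue=(~((hsv[...,0]>95)&(hsv[...,0]<125)&(hsv[...,1]>110))).astype(np.uint8)*255
    cv2.imwrite(f"pics/m_{n}.png",ins)
    for nm,m,z in (("insert",ins,.036),("case",notblue,.032)):
        c=max(cv2.findContours(m,cv2.RETR_EXTERNAL,cv2.CHAIN_APPROX_NONE)[0],key=cv2.contourArea)
        c=cv2.convexHull(c)[:,0,:]
        uv=(c+.5)/8-.5+[x0,y0]
        p=plane(n,uv,z)[:,:2]
        r=cv2.minAreaRect((p*1000).astype(np.float32));print(n,nm,r)
# weights
for n,boxes in (("top",[(362,180,392,212),(392,182,416,210)]),("side",[(328,152,350,175),(336,138,356,156)])):
    im=cv2.imread(f"pics/{n}0.png")
    for x0,y0,x1,y1 in boxes:
        up=cv2.resize(im[y0:y1,x0:x1],None,fx=8,fy=8,interpolation=cv2.INTER_CUBIC)
        h=cv2.cvtColor(up,cv2.COLOR_BGR2HSV)
        m=((h[...,0]<45)&(h[...,1]>60)).astype(np.uint8)*255
        c=max(cv2.findContours(m,cv2.RETR_EXTERNAL,cv2.CHAIN_APPROX_NONE)[0],key=cv2.contourArea)
        (cx,cy),r=cv2.minEnclosingCircle(c);M=cv2.moments(c)
        f=lambda x,y:((x+.5)/8-.5+x0,(y+.5)/8-.5+y0)
        x,y,w,hh=cv2.boundingRect(c)
        print(n,"circ",f(cx,cy),r/8,"cen",f(M['m10']/M['m00'],M['m01']/M['m00']),"bb",f(x,y),f(x+w,y+hh))
E
```

```text
top insert ((556.2031860351562, 132.2515869140625), (189.45111083984375, 64.91763305664062), 70.58324432373047)
top case ((556.6493530273438, 131.91360473632812), (217.53013610839844, 94.1390609741211), 70.75213623046875)
side insert ((555.1050415039062, 134.6564178466797), (191.16510009765625, 64.46452331542969), 70.73966979980469)
side case ((553.5765380859375, 145.89321899414062), (238.1096649169922, 104.70028686523438), 71.04920196533203)
top circ (374.88152599334717, 194.44507503509521) 5.362288951873779 cen (374.8932747034218, 194.37382997325653) bb (369.8125, 189.5625) (380.1875, 199.3125)
top circ (403.1875, 195.125) 4.393277645111084 cen (403.2798978443991, 195.13659878093443) bb (399.0625, 191.3125) (407.5625, 199.0625)
side circ (339.03528594970703, 163.74099731445312) 7.261965274810791 cen (338.8267484824492, 164.2201570335181) bb (334.3125, 156.5625) (343.4375, 171.0625)
side circ (343.9514350891113, 148.64332103729248) 5.738461017608643 cen (344.1722431033675, 149.14807561706712) bb (340.9375, 142.9375) (347.4375, 154.4375)
```

View pics/m_top.png

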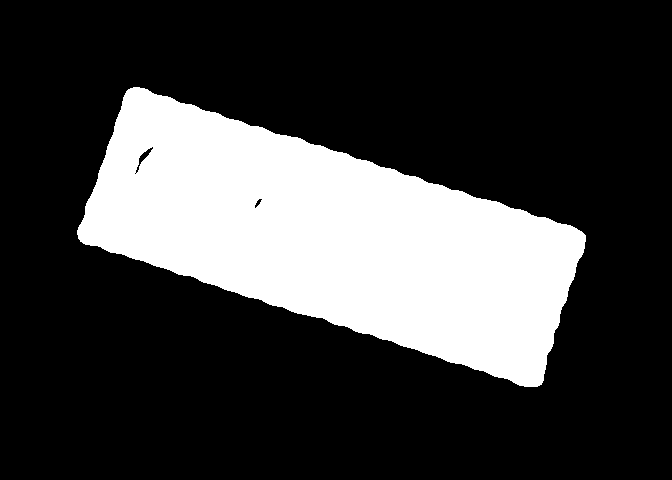

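View pics/m_side.png

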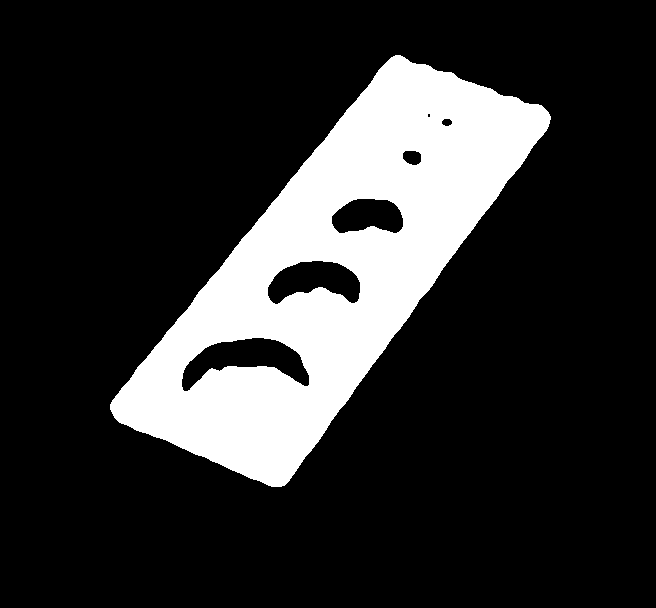

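```bash
python3 - <<'E'
from h import *
np.set_printoptions(precision=4,suppress=True)
for nm,t,s,h,hb in (("w200",(374.88,194.4),(338.85,164.0),.046,.030),("w100",(403.2,195.13),(344.15,149.0),.039,.024)):
    print(nm,"top plane",plane("top",t,hb*.55),"side plane",plane("side",s,h*.45), "tri",tri(t,s))
u=np.array([.3313,.9435])
for c in ((.5562,.1323),(.5551,.1347)):
    c=np.array(c);
    for y in (.0175,-.0185):print(c+u*y)
# triangulate insert corners / case: height check using filled knobs
# top (452,274)/8+(248,175) vs side ring (411,158)
print(tri((248+516/8-.5,175+294/8-.5),(290+447/8-.5,190+113/8-.5)), tri((248+453/8-.5,175+274/8-.5),(290+411/8-.5,190+155/8-.5)))
# insert corners both views
for a,b in (((136,88),(118,408)),((584,236),(550,118))): pass
for a,b in (((124,84),(None)),): pass
print(proj("side",[[.5,.1,.036]]))
# corners: top-view px (zoom) and matching in side view
T={"A":(122,84),"B":(72,242),"C":(590,232),"D":(548,388)}
S={"A":(108,408),"B":(288,492),"C":(390,50),"D":(556,106)}
for k in T: print(k,tri(np.array(T[k])/8-.45+[248,175],np.array(S[k])/8-.45+[290,190]))
E
```

```text
w200 top plane [[ 0.5811 -0.1375  0.0165]] side plane [[ 0.5799 -0.1343  0.0207]] tri (array([ 0.5806, -0.1373,  0.0184]), np.float64(0.0006055882777314988))
w100 top plane [[ 0.5768 -0.2277  0.0132]] side plane [[ 0.576  -0.2242  0.0175]] tri (array([ 0.5765, -0.2271,  0.0155]), np.float64(0.00013748605873841867))
[0.562  0.1488]
[0.5501 0.1148]
[0.5609 0.1512]
[0.549  0.1172]
(array([0.5317, 0.0619, 0.0359]), np.float64(0.0009237251782859824)) (array([0.5402, 0.086 , 0.0375]), np.float64(0.0004847781651719219))
[[355.0646 214.5647]]
A (array([0.616 , 0.2124, 0.0372]), np.float64(0.00286925365098042))
B (array([0.5557, 0.2332, 0.0337]), np.float64(0.0021661604508858177))
C (array([0.5553, 0.0325, 0.0354]), np.float64(7.084844741317026e-05))
D (array([0.4953, 0.0503, 0.0338]), np.float64(0.0003737454427473631))
```

```bash
python3 -m inch '[[-0.0218,-0.0323,0,0,0,0,1],[-0.0218,-0.0323,0,0,0,0,1],[-0.0218,-0.0323,0,0,0,0,1],[-0.0218,-0.0323,0,0,0,0,1],[-0.0218,-0.0323,0,0,0,0,1],[-0.0218,-0.0323,0,0,0,0,1],[-0.0218,-0.0323,0,0,0,0,1],[-0.0218,-0.0323,0,0,0,0,1]]'
```

```text
time: 0.77
tcp_pos: [0.4294, -0.3634, 0.4043]
orientation: [[0.379, -0.925, -0.0], [-0.925, -0.379, 0.0], [-0.001, 0.0, -1.0]]
wrist_force: [0.7, -0.1, 0.2]
finger_gap: 0.0881
```

```bash
python3 -m inch '[[-0.0218,-0.0323,0,0,0,0,1],[-0.0218,-0.0323,0,0,0,0,1],[-0.0218,-0.0323,0,0,0,0,1],[-0.0218,-0.0323,0,0,0,0,1],[-0.0218,-0.0323,0,0,0,0,1],[-0.0218,-0.0323,0,0,0,0,1],[-0.0218,-0.0323,0,0,0,0,1],[0,0,0,0,0,0,1]]'
```

```text
time: 1.43
tcp_pos: [0.5828, -0.1331, 0.4042]
orientation: [[0.384, -0.923, 0.001], [-0.923, -0.384, 0.003], [-0.002, -0.002, -1.0]]
wrist_force: [0.8, 0.1, 0.6]
finger_gap: 0.0882
```

```bash
python3 -m inch '[[0,0,0.015,0,0,-7,1],[0,0,0.015,0,0,-7,1],[0,0,0.015,0,0,-7,1],[0,0,0.015,0,0,-7,1],[0,0,0.015,0,0,-7,1],[0,0,0.015,0,0,-7,1],[0,0,0.015,0,0,-6.3,1],[0,0,0,0,0,0,1]]'; python3 - <<'E'
from h import *
a=snap("side","side1");
cv2.imwrite("pics/z1.png",cv2.resize(a[60:210,270:420],None,fx=4,fy=4,interpolation=cv2.INTER_CUBIC))
s=read_state();print(s["time"],s["tcp_pos"],s["orientation"],s["wrist_force"])
E
```

```text
time: 2.1
tcp_pos: [0.5783, -0.1382, 0.2956]
orientation: [[0.944, -0.33, -0.007], [-0.33, -0.944, 0.002], [-0.007, 0.001, -1.0]]
wrist_force: [-0.2, 1.4, 0.2]
finger_gap: 0.0881
2.15 [ 0.57895153 -0.13837754  0.29732022] [[ 9.42241640e-01 -3.34896714e-01 -4.98824554e-03]
 [-3.34894343e-01 -9.42254751e-01  1.32799556e-03]
 [-5.14493941e-03  4.19242500e-04 -9.99986677e-01]] [ 0.43852536 -0.24073357 -0.20124205]
```

View pics/z1.png

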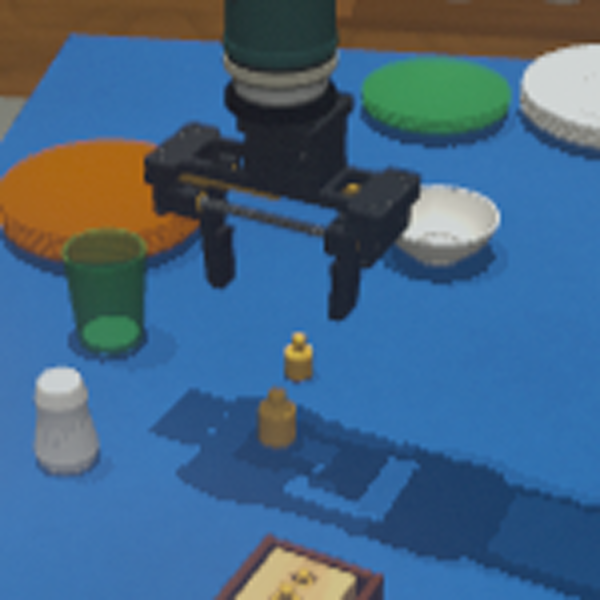

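The gripper, its fingers at about (220,265) and (343,300), hangs above and behind the 200 g weight at (276,415) in the crop. The jaw axis lies across the row as intended. I'll descend.

```bash
python3 -m inch '[[0.0013,-0.0015,0.02,0,0,0,1],[0,0,0.02,0,0,0,1],[0,0,0.02,0,0,0,1],[0,0,0.015,0,0,0,1],[0,0,0.015,0,0,0,1],[0,0,0,0,0,0,1],[0,0,0,0,0,0,1],[0,0,0,0,0,0,1]]' 15; python3 - <<'E'
from h import *
a=snap("side","side2");b=snap("top","top2")
f=lambda i:cv2.resize(i,(400,400),interpolation=cv2.INTER_CUBIC)
cv2.imwrite("pics/z2.png",np.hstack([f(a[120:190,304:374]),f(b[160:230,340:410])]))
s=read_state();print(s["time"],s["tcp_pos"],s["orientation"],s["wrist_force"])
E
```

```text
time: 2.82
tcp_pos: [0.5827, -0.1377, 0.2112]
orientation: [[0.943, -0.334, 0.002], [-0.334, -0.943, -0.001], [0.002, -0.0, -1.0]]
wrist_force: [-0.0, -0.1, 1.0]
finger_gap: 0.088
2.9167 [ 0.58288955 -0.13768017  0.21157019] [[ 9.42811563e-01 -3.33313532e-01  2.90610960e-03]
 [-3.33312598e-01 -9.42816021e-01 -8.14420247e-04]
 [ 3.01138398e-03 -2.00798115e-04 -9.99995446e-01]] [-0.56056934  0.66682112  0.24373085]
```

View pics/z2.png

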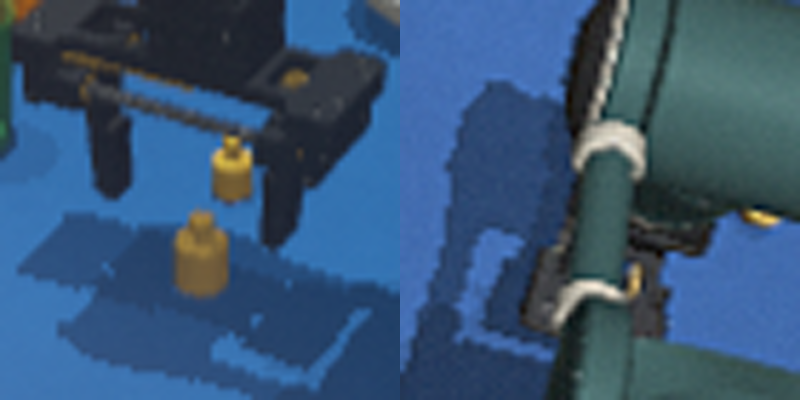

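```bash
python3 -m inch '[[-0.001,0.0003,0.008,0,0,0,1],[-0.001,0,0.008,0,0,0,1],[0,0,0.007,0,0,0,1],[0,0,0,0,0,0,1],[0,0,0,0,0,0,1],[0,0,0,0,0,0,1],[0,0,0,0,0,0,1],[0,0,0,0,0,0,1]]' 15; python3 - <<'E'
from h import *
for i in range(3):
    a=camera("side"); s=read_state();print(s["time"],s["tcp_pos"],s["wrist_force"])
a=snap("side","side3")
cv2.imwrite("pics/z3.png",cv2.resize(a[120:190,304:374],(560,560),interpolation=cv2.INTER_CUBIC))
E
```

```text
time: 3.58
tcp_pos: [0.5802, -0.1371, 0.187]
orientation: [[0.943, -0.333, 0.001], [-0.333, -0.943, -0.0], [0.001, -0.0, -1.0]]
wrist_force: [-0.3, -0.1, 0.3]
finger_gap: 0.0881
3.6333 [ 0.58023402 -0.1370368   0.18703323] [-0.31573451 -0.43916181  0.54687528]
3.6833 [ 0.58021583 -0.13708496  0.18705776] [ 0.31353376 -1.06337422  0.17089981]
3.7333 [ 0.58016709 -0.13703304  0.18701132] [-0.22827344  0.22276325  0.17076037]
```

View pics/z3.png

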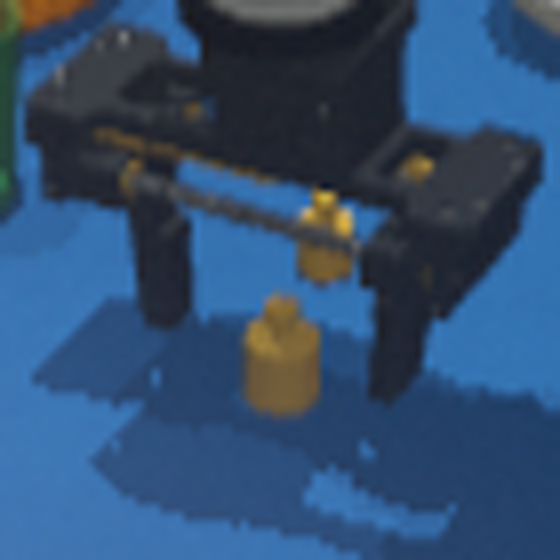

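The fingers, tips at (165,320) and (395,400), straddle the 200 g weight, whose body is at (282,370). I'll close them.

```bash
python3 -m inch '[[0,0,0,0,0,0,0.6],[0,0,0,0,0,0,0.45],[0,0,0,0,0,0,0.4],[0,0,0,0,0,0,0.36],[0,0,0,0,0,0,0.32],[0,0,0,0,0,0,0.28],[0,0,0,0,0,0,0.2],[0,0,0,0,0,0,0.2]]' 15; python3 -m inch '[[0,0,0,0,0,0,0.2],[0,0,0,0,0,0,0.2],[0,0,0,0,0,0,0.2]]' 20; python3 - <<'E'
from h import *
a=snap("side","side4")
cv2.imwrite("pics/z4.png",cv2.resize(a[120:190,304:374],(560,560),interpolation=cv2.INTER_CUBIC))
E
```

```text
time: 4.45
tcp_pos: [0.58, -0.137, 0.1867]
orientation: [[0.943, -0.333, -0.0], [-0.333, -0.943, 0.0], [-0.0, -0.0, -1.0]]
wrist_force: [0.6, -0.8, 0.6]
finger_gap: 0.0367
time: 4.7
tcp_pos: [0.5799, -0.137, 0.1867]
orientation: [[0.943, -0.333, -0.0], [-0.333, -0.943, 0.0], [-0.0, 0.0, -1.0]]
wrist_force: [-0.2, -0.0, 0.8]
finger_gap: 0.0293
```

View pics/z4.png

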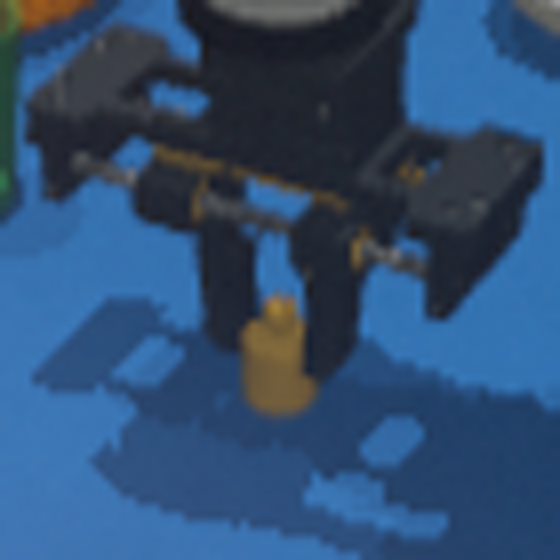

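Grip holds (gap 29 mm on the 30 mm body). Both views agree on the shift from weight to well, (-0.019, +0.286). I'll lift and carry it there.

```bash
python3 -m inch '[[0,0,-0.01,0,0,0,0.2],[0,0,-0.018,0,0,0,0.2],[0,0,-0.018,0,0,0,0.2],[0,0,-0.018,0,0,0,0.2],[0,0,-0.01,0,0,0,0.2],[-0.0047,-0.011,0,0,0,0,0.2],[-0.0094,-0.022,0,0,0,0,0.2],[-0.0094,-0.022,0,0,0,0,0.2]]'; python3 -m inch '[[-0.0094,-0.022,0,0,0,0,0.2],[-0.0094,-0.022,0,0,0,0,0.2],[-0.0094,-0.022,0,0,0,0,0.2],[-0.0094,-0.022,0,0,0,0,0.2],[-0.0094,-0.022,0,0,0,0,0.2],[-0.0094,-0.022,0,0,0,0,0.2],[-0.0094,-0.022,0,0,0,0,0.2],[-0.0094,-0.022,0,0,0,0,0.2]]';  python3 -m inch '[[-0.0094,-0.022,0,0,0,0,0.2],[-0.0047,-0.011,0,0,0,0,0.2],[0,0,0,0,0,0,0.2],[0,0,0,0,0,0,0.2],[0,0,0,0,0,0,0.2],[0,0,0,0,0,0,0.2],[0,0,0,0,0,0,0.2]]'; python3 - <<'E'
from h import *
for i in range(3):
    a=camera("side"); s=read_state();print(s["time"],s["tcp_pos"],s["wrist_force"])
a=snap("side","side5");b=snap("top","top5")
f=lambda i:cv2.resize(i,(400,400),interpolation=cv2.INTER_CUBIC)
cv2.imwrite("pics/z5.png",np.hstack([f(a[170:270,280:380]),f(b[155:255,240:340])]))
E
```

```text
time: 5.42
tcp_pos: [0.5756, -0.0766, 0.2602]
orientation: [[0.942, -0.335, -0.001], [-0.334, -0.942, 0.0], [-0.001, -0.0, -1.0]]
wrist_force: [0.5, 0.1, -1.3]
finger_gap: 0.0291
time: 6.08
tcp_pos: [0.5625, 0.1155, 0.2594]
orientation: [[0.943, -0.332, -0.002], [-0.332, -0.943, -0.0], [-0.002, 0.001, -1.0]]
wrist_force: [-0.3, -0.4, -3.3]
finger_gap: 0.029
time: 6.67
tcp_pos: [0.5615, 0.1484, 0.2606]
orientation: [[0.943, -0.334, -0.0], [-0.334, -0.943, -0.0], [-0.0, 0.0, -1.0]]
wrist_force: [0.5, 0.2, -1.6]
finger_gap: 0.029
6.7167 [0.56154207 0.14844936 0.26068188] [ 0.59767447 -0.89983326 -2.76538728]
6.7667 [0.56156067 0.14855982 0.26073566] [ 0.08747008 -0.73442504 -0.99176591]
6.8167 [0.56154342 0.14867917 0.26073263] [ 0.43663044 -0.07758476 -2.25829659]
```

View pics/z5.png

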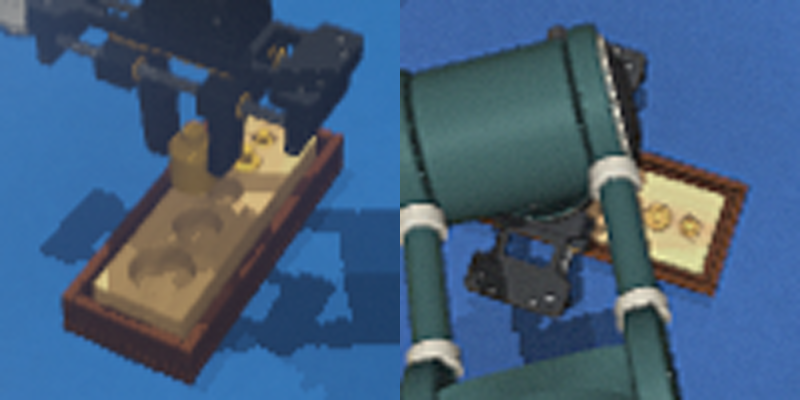

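The side view shows the weight held upright at (192,160) in the crop, in line above the second well at (198,228). I'll lower it to just over the mouth and compare again.

```bash
python3 -m inch '[[-0.0006,-0.0002,0.01,0,0,0,0.2],[0,0,0.01,0,0,0,0.2],[0,0,0.008,0,0,0,0.2],[0,0,0.006,0,0,0,0.2],[0,0,0,0,0,0,0.2],[0,0,0,0,0,0,0.2],[0,0,0,0,0,0,0.2]]'; python3 - <<'E'
from h import *
F=[]
for i in range(4):
    a=camera("side"); s=read_state();F.append(s["wrist_force"])
print(s["time"],s["tcp_pos"],np.mean(F,0))
a=snap("side","side6")
f=lambda i:cv2.resize(i,(600,600),interpolation=cv2.INTER_CUBIC)
cv2.imwrite("pics/z6.png",f(a[195:255,300:360]))
E
```

```text
time: 7.5
tcp_pos: [0.561, 0.15, 0.2267]
orientation: [[0.943, -0.332, 0.0], [-0.332, -0.943, 0.0], [-0.0, -0.0, -1.0]]
wrist_force: [-0.2, 0.1, -1.8]
finger_gap: 0.029
7.7 [0.56123299 0.14994943 0.22727466] [ 0.22138112 -0.00868008 -1.89751421]
```

View pics/z6.png

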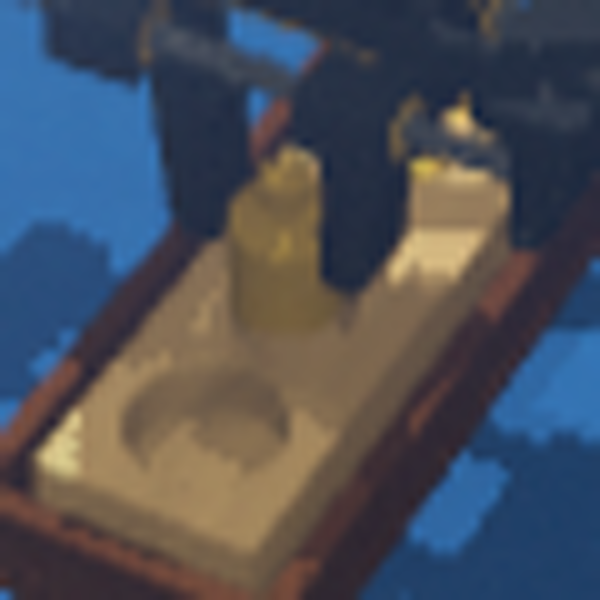

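```bash
python3 - <<'E'
from h import *
np.set_printoptions(precision=2,suppress=True)
k=np.linspace(0,2*np.pi,60)
def circ(c,r,z):return proj("side",np.c_[c[0]+r*np.cos(k),c[1]+r*np.sin(k),np.full(60,z)])
im=cv2.imread("pics/side0.png");im6=cv2.imread("pics/side6.png")
for nm,c in (("side",(.5609,.1512)),("mean",(.5614,.15)),("top",(.562,.1488))):
    q=circ(c,.01575,.036);print(nm,"mouth x",q[:,0].min(),q[:,0].max(),"y",q[:,1].min(),q[:,1].max())
for nm,c in (("tcp+sidebias",(.5612,.1499+.0012)),("tcp",(.5612,.1499))):
    q=circ(c,.015,.0425);p=circ(c,.0135,.0405);print(nm,"body x",q[:,0].min(),q[:,0].max(),"foot y max",p[:,1].max())
for r in (218,220,222,224,226): print("orig",r,im[r,318:342].sum(1)//3)
for r in (214,218,222,224,226,228,230): print("now",r,im6[r,318:342].tolist() and im6[r,318:342,2])
E
```

```text
side mouth x 322.7677385559683 335.07796155533543 y 221.30472916694492 230.20130786997322
mean mouth x 322.66362691377464 334.96130252379265 y 220.95644110369383 229.83505155429305
top mouth x 322.52142105048716 334.8063606458968 y 220.60439622412818 229.46483603874404
tcp+sidebias body x 322.8901842706638 334.66536647018927 foot y max 228.27790590124567
tcp body x 322.9780892308842 334.7422480779556 foot y max 227.93667030613466
orig 218 [ 86  70  64 111 169 177 177 177 175 176 176 174 171 123  90  92  95  99
 121  98  94  94 112 171]
orig 220 [ 64  88 165 176 177 177 177 176 177 176 174 171 169 167 157 158 165 166
 172 172 169 162 171 172]
orig 222 [136 175 177 178 178 176 171 148 136 118 114 113 113 118 127 148 166 170
 171 172 173 173 171 171]
orig 224 [176 179 178 176 176 153 103  93  94  93  93  92  92  92  93  91 102 155
 171 173 172 171 171 171]
orig 226 [178 178 177 177 174 101  88  91  94 114  97 131 131  98  95  91  91 136
 173 170 170 171 171 171]
now 214 [ 38  36  37  33  37  70 111 109 109 119 121 119 110 109  54  36  34  36
  35  35  34  33  45 148]
now 218 [ 49  43  38  39  87 116 127 128 128 129 147 128 128 103  35  35  35  36
  36  32  33  38 113 199]
now 222 [100 131 134 135 134  96 105 109 113 113 116 115 114 111  35  34  35  35
  37  73 127 202 174 151]
now 224 [132 135 136 153 132  97 105 111 113 114 116 116 114 112 103  90  67  68
 114 127 125 124 124 125]
now 226 [135 135 159 133 132 100 105 110 113 115 116 117 115 111 107 104  99 107
 127 124 124 125 125 124]
now 228 [134 143 144 134 133 117 110 116 116 119 120 121 120 122 124 125 115 123
 123 124 125 125 123 108]
now 230 [137 138 141 135 134 124 122 116 118 121 124 124 125 127 126 126 123 123
 123 125 125 119 103 101]
```

The foot (columns 322.7–334.7, bottom about row 228) matches the projection over the mouth (322.8–335.1) to within about 1 mm. I'll ease it down and watch the force, whose baseline is Fz of about -1.9.

```bash
python3 -m inch '[[0,0,0.001,0,0,0,0.2],[0,0,0.001,0,0,0,0.2],[0,0,0.001,0,0,0,0.2],[0,0,0,0,0,0,0.2],[0,0,0,0,0,0,0.2]]'; python3 -m inch '[[0,0,0.001,0,0,0,0.2],[0,0,0.0005,0,0,0,0.2],[0,0,0,0,0,0,0.2],[0,0,0,0,0,0,0.2]]';python3 -m inch '[[0,0,0.0005,0,0,0,0.2],[0,0,0.0005,0,0,0,0.2],[0,0,0,0,0,0,0.2],[0,0,0,0,0,0,0.2]]'
```

```text
time: 8.17
tcp_pos: [0.5608, 0.1499, 0.2236]
orientation: [[0.943, -0.333, -0.0], [-0.333, -0.943, -0.0], [-0.0, 0.0, -1.0]]
wrist_force: [-0.3, -0.6, -1.4]
finger_gap: 0.0294
time: 8.5
tcp_pos: [0.5609, 0.1499, 0.2221]
orientation: [[0.943, -0.333, -0.0], [-0.333, -0.943, -0.0], [-0.0, 0.0, -1.0]]
wrist_force: [-0.9, -0.2, -2.1]
finger_gap: 0.029
time: 8.83
tcp_pos: [0.5609, 0.1499, 0.2212]
orientation: [[0.943, -0.333, 0.0], [-0.333, -0.943, 0.0], [0.0, -0.0, -1.0]]
wrist_force: [-0.3, 0.4, -1.9]
finger_gap: 0.0292
```

```bash
python3 -m inch '[[0,0,0.0005,0,0,0,0.2],[0,0,0.0005,0,0,0,0.2],[0,0,0,0,0,0,0.2],[0,0,0,0,0,0,0.2]]'; python3 -m inch '[[0,0,0.0005,0,0,0,0.2],[0,0,0.0005,0,0,0,0.2],[0,0,0,0,0,0,0.2],[0,0,0,0,0,0,0.2]]'
```

```text
time: 9.17
tcp_pos: [0.5608, 0.1499, 0.2201]
orientation: [[0.943, -0.333, -0.0], [-0.333, -0.943, -0.0], [-0.0, 0.0, -1.0]]
wrist_force: [-1.4, -0.2, -1.3]
finger_gap: 0.0289
time: 9.5
tcp_pos: [0.5608, 0.1499, 0.2191]
orientation: [[0.943, -0.333, -0.0], [-0.333, -0.943, -0.0], [-0.0, 0.0, -1.0]]
wrist_force: [-0.4, 0.0, -2.2]
finger_gap: 0.029
```

```bash
python3 -m inch '[[0,0,0.0007,0,0,0,0.2],[0,0,0.0007,0,0,0,0.2],[0,0,0.0006,0,0,0,0.2],[0,0,0,0,0,0,0.2],[0,0,0,0,0,0,0.2]]'; python3 -m inch '[[0,0,0.0007,0,0,0,0.2],[0,0,0.0007,0,0,0,0.2],[0,0,0.0006,0,0,0,0.2],[0,0,0,0,0,0,0.2],[0,0,0,0,0,0,0.2]]'; python3 - <<'E'
from h import *
a=snap("side","side7")
cv2.imwrite("pics/z7.png",cv2.resize(a[195:255,300:360],(600,600),interpolation=cv2.INTER_CUBIC))
E
```

```text
time: 9.92
tcp_pos: [0.5608, 0.1499, 0.217]
orientation: [[0.943, -0.333, -0.0], [-0.333, -0.943, -0.0], [-0.0, 0.0, -1.0]]
wrist_force: [-0.4, -0.5, -2.2]
finger_gap: 0.0291
time: 10.33
tcp_pos: [0.5608, 0.1499, 0.2151]
orientation: [[0.943, -0.333, -0.0], [-0.333, -0.943, -0.0], [-0.0, 0.0, -1.0]]
wrist_force: [-0.7, -0.4, -2.2]
finger_gap: 0.0291
```

View pics/z7.png

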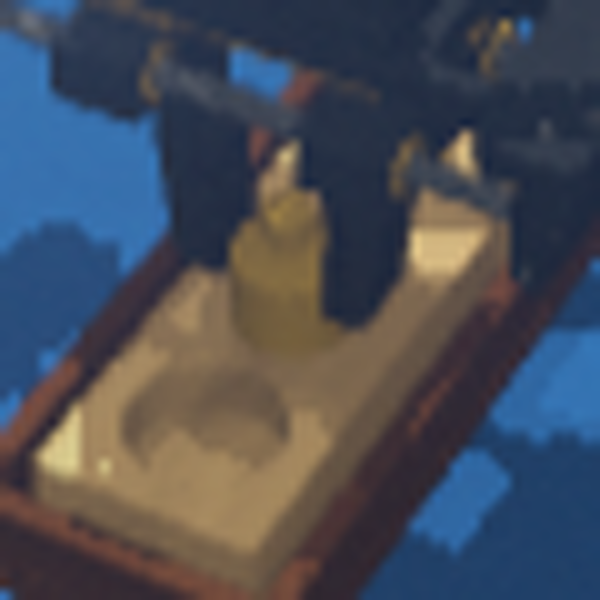

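The weight is sinking in: its foot line at (285,355) no longer shows the chamfer, and there is no contact force. I'll continue.

```bash
python3 -m inch '[[0,0,0.001,0,0,0,0.2],[0,0,0.001,0,0,0,0.2],[0,0,0.001,0,0,0,0.2],[0,0,0,0,0,0,0.2],[0,0,0,0,0,0,0.2]]'; python3 -m inch '[[0,0,0.001,0,0,0,0.2],[0,0,0.001,0,0,0,0.2],[0,0,0.001,0,0,0,0.2],[0,0,0,0,0,0,0.2],[0,0,0,0,0,0,0.2]]'; python3 -m inch '[[0,0,0.001,0,0,0,0.2],[0,0,0.001,0,0,0,0.2],[0,0,0.0005,0,0,0,0.2],[0,0,0,0,0,0,0.2],[0,0,0,0,0,0,0.2]]'
```

```text
time: 10.8
tcp_pos: [0.5608, 0.1499, 0.212]
orientation: [[0.943, -0.333, -0.0], [-0.333, -0.943, 0.0], [-0.0, 0.0, -1.0]]
wrist_force: [-0.6, 0.3, -1.4]
finger_gap: 0.0291
time: 11.22
tcp_pos: [0.5608, 0.1499, 0.209]
orientation: [[0.943, -0.333, -0.0], [-0.333, -0.943, -0.0], [-0.0, 0.0, -1.0]]
wrist_force: [-1.4, -0.4, -2.5]
finger_gap: 0.029
time: 11.63
tcp_pos: [0.5608, 0.1499, 0.2066]
orientation: [[0.943, -0.333, -0.0], [-0.333, -0.943, -0.0], [-0.0, 0.0, -1.0]]
wrist_force: [-1.9, -0.3, -1.7]
finger_gap: 0.0295
```

```bash
python3 -m inch '[[0,0,0.0005,0,0,0,0.2],[0,0,0.0005,0,0,0,0.2],[0,0,0,0,0,0,0.2],[0,0,0,0,0,0,0.2]]'; python3 -m inch '[[0,0,0.0005,0,0,0,0.2],[0,0,0,0,0,0,0.2],[0,0,0,0,0,0,0.2]]'; python3 -m inch '[[0,0,0.0005,0,0,0,0.2],[0,0,0,0,0,0,0.2],[0,0,0,0,0,0,0.2]]'
```

```text
time: 11.97
tcp_pos: [0.5609, 0.1499, 0.2057]
orientation: [[0.943, -0.333, -0.0], [-0.333, -0.943, 0.0], [-0.0, 0.0, -1.0]]
wrist_force: [-2.4, -0.2, -0.9]
finger_gap: 0.0292
time: 12.22
tcp_pos: [0.5608, 0.1499, 0.2052]
orientation: [[0.943, -0.333, -0.0], [-0.333, -0.943, -0.0], [-0.0, 0.0, -1.0]]
wrist_force: [-2.4, 0.0, -1.9]
finger_gap: 0.0289
time: 12.47
tcp_pos: [0.5609, 0.1499, 0.2047]
orientation: [[0.943, -0.333, -0.0], [-0.333, -0.943, -0.0], [-0.0, 0.0, -1.0]]
wrist_force: [-1.4, -0.6, -1.0]
finger_gap: 0.0291
```

```bash
python3 -m inch '[[0,0,0.0003,0,0,0,0.2],[0,0,0,0,0,0,0.2],[0,0,0,0,0,0,0.2]]'; python3 -m inch '[[0,0,0.0003,0,0,0,0.2],[0,0,0,0,0,0,0.2],[0,0,0,0,0,0,0.2]]'; python3 - <<'E'
from h import *
F=[]
for i in range(4):
    a=camera("side"); s=read_state();F.append(s["wrist_force"])
print(s["time"],s["tcp_pos"],np.mean(F,0))
E
```

```text
time: 12.72
tcp_pos: [0.5609, 0.1499, 0.2045]
orientation: [[0.943, -0.333, -0.0], [-0.333, -0.943, -0.0], [-0.0, 0.0, -1.0]]
wrist_force: [-3.4, -1.9, -0.1]
finger_gap: 0.0289
time: 12.97
tcp_pos: [0.5609, 0.1499, 0.2043]
orientation: [[0.943, -0.333, -0.0], [-0.333, -0.943, -0.0], [-0.0, 0.0, -1.0]]
wrist_force: [-4.0, -0.2, 1.3]
finger_gap: 0.0291
13.1667 [0.56088831 0.14985674 0.20418654] [-3.79276852 -1.34404002  1.98601566]
```

Floor contact (about 4 N net) at the expected height. A lateral force of -3.8 N shows it leaning on the wall, so I'll shift 0.5 mm off it.

```bash
python3 -m inch '[[-0.0005,0,0,0,0,0,0.2],[0,0,0,0,0,0,0.2],[0,0,0,0,0,0,0.2]]'; python3 - <<'E'
from h import *
F=[]
for i in range(4):
    a=camera("side"); s=read_state();F.append(s["wrist_force"])
print(s["time"],s["tcp_pos"],np.mean(F,0))
E
```

```text
time: 13.42
tcp_pos: [0.5607, 0.15, 0.2043]
orientation: [[0.943, -0.332, 0.001], [-0.332, -0.943, -0.0], [0.001, -0.0, -1.0]]
wrist_force: [-3.3, -2.3, 1.7]
finger_gap: 0.029
13.6167 [0.56066108 0.1499601  0.2042348 ] [-2.13569517 -2.25935522  1.89711309]
```

```bash
python3 -m inch '[[0,0,0,0,0,0,0.3],[0,0,0,0,0,0,0.34],[0,0,0,0,0,0,0.38],[0,0,0,0,0,0,0.45],[0,0,0,0,0,0,0.6],[0,0,0,0,0,0,0.6],[0,0,0,0,0,0,0.6]]'; python3 - <<'E'
from h import *
F=[]
for i in range(3):
    a=camera("side"); s=read_state();F.append(s["wrist_force"])
print(s["time"],s["tcp_pos"],np.mean(F,0))
E
```

```text
time: 14.2
tcp_pos: [0.5606, 0.1502, 0.2041]
orientation: [[0.943, -0.333, 0.0], [-0.333, -0.943, 0.0], [0.0, -0.0, -1.0]]
wrist_force: [0.1, -1.1, -0.1]
finger_gap: 0.0531
14.35 [0.56046449 0.15010374 0.20410159] [-0.09601211  0.01828006  0.16869038]
```

```bash
python3 -m inch '[[0,0,-0.01,0,0,0,0.6],[0,0,-0.02,0,0,0,0.6],[0,0,-0.02,0,0,0,0.6],[0.0047,0.011,-0.01,0,0,0,1],[0.0094,0.022,0,0,0,0,1],[0.0094,0.022,0,0,0,0,1],[0.0094,0.022,0,0,0,0,1],[0.0094,0.022,0,0,0,0,1]]'; python3 - <<'E'
from h import *
a=snap("side","side8");b=snap("top","top8")
f=lambda i:cv2.resize(i,(400,400),interpolation=cv2.INTER_CUBIC)
cv2.imwrite("pics/z8.png",np.hstack([f(a[190:265,295:370]),f(b[165:245,250:330])]))
print(read_state()["tcp_pos"])
E
```

```text
time: 15.02
tcp_pos: [0.5673, 0.041, 0.2648]
orientation: [[0.943, -0.332, 0.001], [-0.332, -0.943, -0.0], [0.001, 0.0, -1.0]]
wrist_force: [0.5, -0.0, 0.0]
finger_gap: 0.0842
[0.56748375 0.03930647 0.26459547]
```

View pics/z8.png

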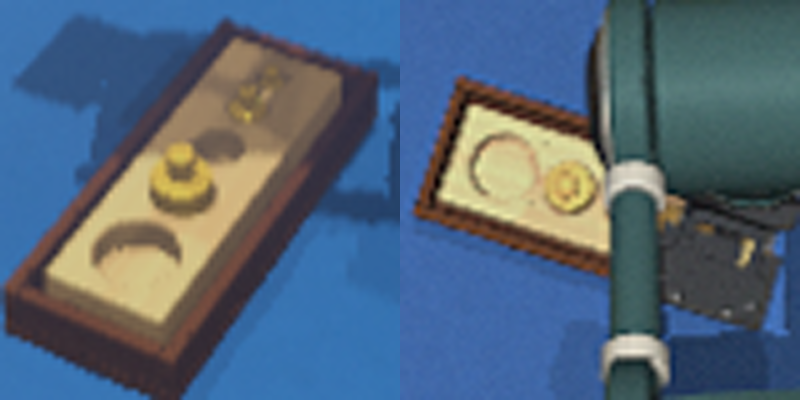

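The 200 g weight sits upright and home in the second well: side crop (182,180), top crop (570,187). Next is the 100 g weight. I'll grip its knob, since only 6 mm of its body will show when seated.

```bash
python3 -m inch '[[0.0097,0.0251,0,0,0,0,1],[0.0097,0.0251,0,0,0,0,1],[0.0097,0.0251,0,0,0,0,1],[0.0097,0.0251,0,0,0,0,1],[0.0097,0.0251,0,0,0,0,1],[0.0097,0.0251,0,0,0,0,1],[0.0097,0.0251,0,0,0,0,1],[0.0097,0.0251,0,0,0,0,1]]'; python3 -m inch '[[0.0097,0.0251,0,0,0,0,1],[0.0097,0.0251,0,0,0,0,1],[0,0,0.01,0,0,0,1],[0,0,0.01,0,0,0,1],[0,0,0.01,0,0,0,0.6],[0,0,0.01,0,0,0,0.6],[0,0,0,0,0,0,0.6],[0,0,0,0,0,0,0.6]]';python3 -m inch '[[0,0,0,0,0,0,0.6],[0,0,0,0,0,0,0.6],[0,0,0,0,0,0,0.6]]'
```

```text
time: 15.78
tcp_pos: [0.5737, -0.1737, 0.2644]
orientation: [[0.943, -0.332, 0.0], [-0.332, -0.943, 0.0], [0.0, -0.0, -1.0]]
wrist_force: [-0.2, -0.1, 0.6]
finger_gap: 0.0885
time: 16.45
tcp_pos: [0.5748, -0.2249, 0.2225]
orientation: [[0.944, -0.331, -0.003], [-0.331, -0.944, 0.001], [-0.003, -0.0, -1.0]]
wrist_force: [-0.1, -0.2, 0.1]
finger_gap: 0.0632
time: 16.7
tcp_pos: [0.5758, -0.2262, 0.2248]
orientation: [[0.943, -0.332, 0.001], [-0.332, -0.943, -0.0], [0.001, 0.0, -1.0]]
wrist_force: [-1.2, 0.4, 0.4]
finger_gap: 0.0526
```

```bash
python3 -m inch '[[0.0003,0.0007,0.008,0,0,0,0.55],[0,0,0.008,0,0,0,0.5],[0,0,0.008,0,0,0,0.45],[0,0,0.008,0,0,0,0.4],[0,0,0,0,0,0,0.4],[0,0,0,0,0,0,0.4],[0,0,0,0,0,0,0.4],[0,0,0,0,0,0,0.4]]'; python3 - <<'E'
from h import *
F=[]
a=snap("side","side9");a=snap("side","side9")
s=read_state();print(s["time"],s["tcp_pos"])
f=lambda i:cv2.resize(i,(600,600),interpolation=cv2.INTER_CUBIC)
cv2.imwrite("pics/z9.png",f(a[110:170,314:374]))
E
```

```text
time: 17.37
tcp_pos: [0.5757, -0.2272, 0.1924]
orientation: [[0.943, -0.333, 0.001], [-0.333, -0.943, -0.0], [0.001, 0.0, -1.0]]
wrist_force: [0.2, 0.3, 0.4]
finger_gap: 0.0354
17.4667 [ 0.57572988 -0.2272777   0.19263401]
```

View pics/z9.png

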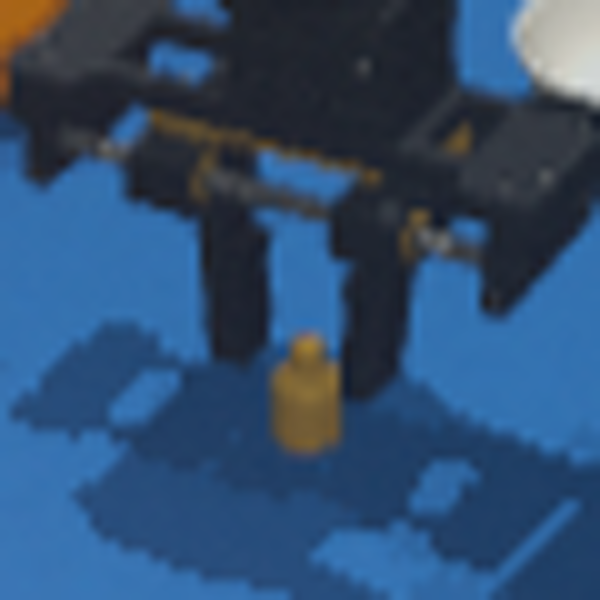

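Tips at (238,358) and (373,395) straddle the knob at (307,350) centrally. I'll close on it gently.

```bash
python3 -m inch '[[0,0,0,0,0,0,0.3],[0,0,0,0,0,0,0.22],[0,0,0,0,0,0,0.18],[0,0,0,0,0,0,0.15],[0,0,0,0,0,0,0.12],[0,0,0,0,0,0,0.08],[0,0,0,0,0,0,0.04],[0,0,0,0,0,0,0.04]]' 25; python3 -m inch '[[0,0,0,0,0,0,0.04],[0,0,0,0,0,0,0.04],[0,0,0,0,0,0,0.04]]'; python3 -m inch '[[0,0,-0.01,0,0,0,0.04],[0,0,-0.015,0,0,0,0.04],[0,0,-0.02,0,0,0,0.04],[0,0,-0.02,0,0,0,0.04],[0,0,-0.01,0,0,0,0.04],[0,0,0,0,0,0,0.04],[0,0,0,0,0,0,0.04]]'; python3 - <<'E'
from h import *
F=[]
a=snap("side","side10");a=snap("side","side10")
s=read_state();print(s["time"],s["tcp_pos"],s["wrist_force"])
f=lambda i:cv2.resize(i,(600,600),interpolation=cv2.INTER_CUBIC)
cv2.imwrite("pics/z10.png",f(a[80:160,310:390]))
E
```

```text
time: 18.13
tcp_pos: [0.5754, -0.2271, 0.1922]
orientation: [[0.943, -0.333, -0.0], [-0.333, -0.943, 0.0], [-0.0, -0.0, -1.0]]
wrist_force: [-1.3, 0.5, 0.6]
finger_gap: 0.0097
time: 18.38
tcp_pos: [0.5755, -0.2271, 0.1922]
orientation: [[0.943, -0.333, -0.0], [-0.333, -0.943, 0.0], [-0.0, -0.0, -1.0]]
wrist_force: [-1.5, 0.1, 2.9]
finger_gap: 0.0097
time: 18.97
tcp_pos: [0.5757, -0.2272, 0.2678]
orientation: [[0.943, -0.333, 0.002], [-0.333, -0.943, -0.001], [0.002, 0.0, -1.0]]
wrist_force: [0.1, -0.3, -0.5]
finger_gap: 0.0095
19.0667 [ 0.57485457 -0.2268356   0.26582151] [-0.30693763  0.01836618 -1.04592996]
```

View pics/z10.png

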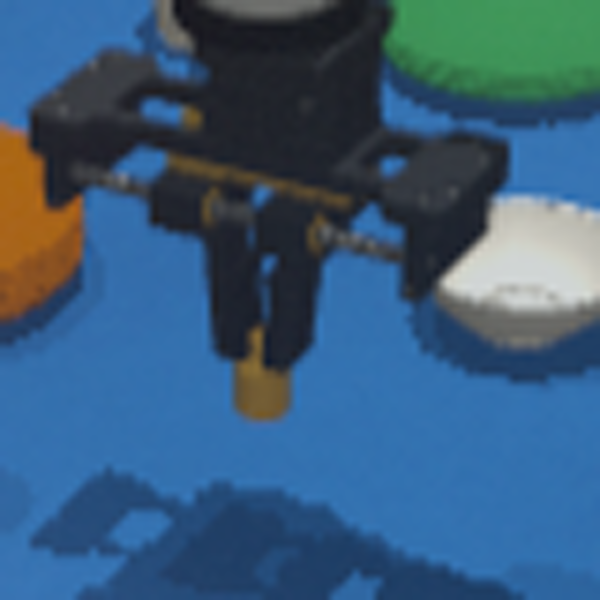

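```bash
python3 - <<'E'
from h import *
k=np.linspace(0,2*np.pi,60)
for dy in (0,.0012):
  q=proj("side",np.c_[.5753+.0105*np.cos(k),-.227+dy+.0105*np.sin(k),np.full(60,.2668-.1922)]);print(q.min(0),q.max(0))
E
python3 -m inch '[[-0.0054,-0.0121,0,0,0,0,0.04],[-0.0107,-0.0242,0,0,0,0,0.04],[-0.0107,-0.0242,0,0,0,0,0.04],[-0.0107,-0.0242,0,0,0,0,0.04],[-0.0107,-0.0242,0,0,0,0,0.04],[-0.0107,-0.0242,0,0,0,0,0.04],[-0.0107,-0.0242,0,0,0,0,0.04],[-0.0107,-0.0242,0,0,0,0,0.04]]'; python3 -m inch '[[-0.0107,-0.0242,0,0,0,0,0.04],[-0.0107,-0.0242,0,0,0,0,0.04],[-0.0107,-0.0242,0,0,0,0,0.04],[-0.0107,-0.0242,0,0,0,0,0.04],[-0.0107,-0.0242,0,0,0,0,0.04],[-0.0053,-0.0121,0,0,0,0,0.04],[0,0,0,0,0,0,0.04],[0,0,0,0,0,0,0.04]]'; python3 -m inch '[[0,0,0,0,0,0,0.04],[0,0,0,0,0,0,0.04],[0,0,0,0,0,0,0.04],[0,0,0,0,0,0,0.04]]'; python3 - <<'E'
from h import *
F=[]
for i in range(4):
    a=snap("side","side11"); s=read_state();F.append(s["wrist_force"])
print(s["time"],s["tcp_pos"],np.mean(F,0))
cv2.imwrite("pics/z11.png",cv2.resize(a[190:250,310:370],(600,600),interpolation=cv2.INTER_CUBIC))
E
```

```text
[341.49112963 132.21471249] [347.95653895 135.67659405]
[341.43587693 132.40800074] [347.90600065 135.87500887]
time: 19.73
tcp_pos: [0.5589, -0.0272, 0.2657]
orientation: [[0.943, -0.333, -0.003], [-0.333, -0.943, 0.001], [-0.003, 0.0, -1.0]]
wrist_force: [-0.1, -0.1, -0.5]
finger_gap: 0.0096
time: 20.4
tcp_pos: [0.5483, 0.1165, 0.2663]
orientation: [[0.944, -0.33, -0.001], [-0.33, -0.944, -0.001], [-0.001, 0.001, -1.0]]
wrist_force: [-0.2, -0.1, -1.7]
finger_gap: 0.0094
time: 20.73
tcp_pos: [0.549, 0.1149, 0.2671]
orientation: [[0.943, -0.334, -0.0], [-0.334, -0.943, -0.0], [0.0, 0.0, -1.0]]
wrist_force: [-0.3, 0.4, -1.1]
finger_gap: 0.0093
20.9333 [0.54899765 0.11538639 0.26717304] [ 0.23997939 -0.42258203 -0.97186846]
```

View pics/z11.png

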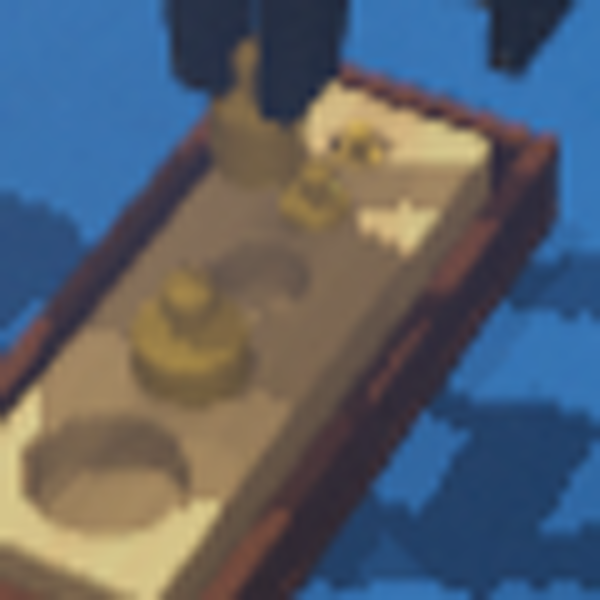

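The foot matches its predicted position, so it hasn't slipped, and the weight hangs upright at (255,150) with the 24 mm well at (265,280). I'll lower it to just above the mouth.

```bash
python3 -m inch '[[-0.0005,-0.0005,0.008,0,0,0,0.04],[0,0,0.009,0,0,0,0.04],[0,0,0.008,0,0,0,0.04],[0,0,0.006,0,0,0,0.04],[0,0,0.004,0,0,0,0.04],[0,0,0,0,0,0,0.04],[0,0,0,0,0,0,0.04],[0,0,0,0,0,0,0.04]]'; python3 - <<'E'
from h import *
F=[]
for i in range(4):
    a=snap("side","side12"); s=read_state();F.append(s["wrist_force"])
print(s["time"],s["tcp_pos"],np.mean(F,0))
k=np.linspace(0,2*np.pi,60)
p=s["tcp_pos"]
q=proj("side",np.c_[p[0]+.012*np.cos(k),p[1]+.0012+.012*np.sin(k),np.full(60,p[2]-.1907)]);print("pred foot",q.min(0),q.max(0))
q=proj("side",np.c_[.549+.01275*np.cos(k),.1172+.01275*np.sin(k),np.full(60,.036)]);print("mouth side-est",q.min(0),q.max(0))
cv2.imwrite("pics/z12.png",cv2.resize(a[190:240,312:362],(600,600),interpolation=cv2.INTER_CUBIC))
E
```

```text
time: 21.6
tcp_pos: [0.5488, 0.1166, 0.2323]
orientation: [[0.943, -0.332, 0.0], [-0.332, -0.943, 0.0], [0.0, -0.0, -1.0]]
wrist_force: [0.0, 0.2, -0.4]
finger_gap: 0.0098
21.8 [0.54886043 0.11651923 0.232644  ] [ 0.23667211  0.28491698 -1.21247717]
pred foot [331.07701143 212.30868215] [340.27322673 218.76265571]
mouth side-est [330.79551589 213.58862518] [340.5233936  220.44493028]
```

View pics/z12.png

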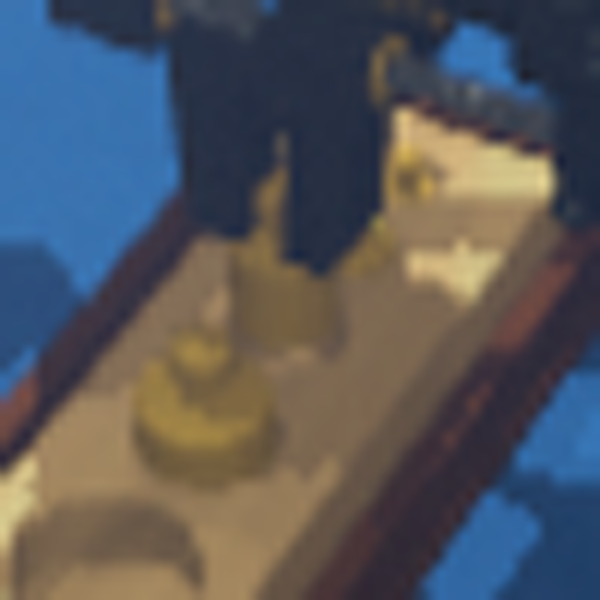

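The weight at (285,310) is centred over the mouth: predicted columns 331–340 for both foot and mouth. I'll feel downwards from a baseline Fz of about -1.1.

```bash
python3 -m inch '[[0,0,0.001,0,0,0,0.04],[0,0,0.001,0,0,0,0.04],[0,0,0.001,0,0,0,0.04],[0,0,0.001,0,0,0,0.04],[0,0,0,0,0,0,0.04],[0,0,0,0,0,0,0.04]]'; python3 -m inch '[[0,0,0.0005,0,0,0,0.04],[0,0,0.0005,0,0,0,0.04],[0,0,0,0,0,0,0.04],[0,0,0,0,0,0,0.04]]'; python3 -m inch '[[0,0,0.0005,0,0,0,0.04],[0,0,0.0003,0,0,0,0.04],[0,0,0,0,0,0,0.04],[0,0,0,0,0,0,0.04]]'
```

```text
time: 22.3
tcp_pos: [0.5485, 0.1165, 0.228]
orientation: [[0.943, -0.333, -0.0], [-0.333, -0.943, -0.0], [-0.0, 0.0, -1.0]]
wrist_force: [-0.5, 0.6, -1.7]
finger_gap: 0.0094
time: 22.63
tcp_pos: [0.5486, 0.1165, 0.2271]
orientation: [[0.943, -0.333, -0.0], [-0.333, -0.943, -0.0], [-0.0, 0.0, -1.0]]
wrist_force: [0.6, 1.1, -0.6]
finger_gap: 0.0099
time: 22.97
tcp_pos: [0.5486, 0.1165, 0.2263]
orientation: [[0.943, -0.333, -0.0], [-0.333, -0.943, -0.0], [-0.0, 0.0, -1.0]]
wrist_force: [0.1, 0.9, -1.0]
finger_gap: 0.0098
```

```bash
python3 -m inch '[[0,0,0.0005,0,0,0,0.04],[0,0,0.0005,0,0,0,0.04],[0,0,0,0,0,0,0.04],[0,0,0,0,0,0,0.04]]'; python3 -m inch '[[0,0,0.0005,0,0,0,0.04],[0,0,0.0005,0,0,0,0.04],[0,0,0,0,0,0,0.04],[0,0,0,0,0,0,0.04]]'; python3 - <<'E'
from h import *
F=[]
for i in range(4):
    a=snap("side","side13"); s=read_state();F.append(s["wrist_force"])
print(s["time"],s["tcp_pos"],np.mean(F,0))
E
```

```text
time: 23.3
tcp_pos: [0.5486, 0.1165, 0.2252]
orientation: [[0.943, -0.333, -0.0], [-0.333, -0.943, -0.0], [-0.0, 0.0, -1.0]]
wrist_force: [-0.2, 0.2, -1.0]
finger_gap: 0.0096
time: 23.63
tcp_pos: [0.5486, 0.1165, 0.2243]
orientation: [[0.943, -0.333, -0.0], [-0.333, -0.943, -0.0], [-0.0, 0.0, -1.0]]
wrist_force: [0.0, -1.2, -0.8]
finger_gap: 0.0097
23.8333 [0.54861242 0.11647204 0.22434175] [ 0.06596044 -0.23342157 -1.41855972]
```

4 mm below the rim with no contact force, so it is inside the mouth. I'll continue.

```bash
python3 -m inch '[[0,0,0.0007,0,0,0,0.04],[0,0,0.0007,0,0,0,0.04],[0,0,0.0006,0,0,0,0.04],[0,0,0,0,0,0,0.04],[0,0,0,0,0,0,0.04]]'; python3 -m inch '[[0,0,0.001,0,0,0,0.04],[0,0,0.001,0,0,0,0.04],[0,0,0.001,0,0,0,0.04],[0,0,0,0,0,0,0.04],[0,0,0,0,0,0,0.04]]'; python3 -m inch '[[0,0,0.001,0,0,0,0.04],[0,0,0.001,0,0,0,0.04],[0,0,0.001,0,0,0,0.04],[0,0,0,0,0,0,0.04],[0,0,0,0,0,0,0.04]]';  python3 -m inch '[[0,0,0.001,0,0,0,0.04],[0,0,0.001,0,0,0,0.04],[0,0,0.001,0,0,0,0.04],[0,0,0,0,0,0,0.04],[0,0,0,0,0,0,0.04]]'
```

```text
time: 24.25
tcp_pos: [0.5486, 0.1165, 0.2222]
orientation: [[0.943, -0.333, -0.0], [-0.333, -0.943, -0.0], [-0.0, 0.0, -1.0]]
wrist_force: [0.3, -0.9, -1.0]
finger_gap: 0.0098
time: 24.67
tcp_pos: [0.5485, 0.1165, 0.2192]
orientation: [[0.943, -0.333, -0.0], [-0.333, -0.943, 0.0], [-0.0, 0.0, -1.0]]
wrist_force: [-0.8, -0.3, -1.6]
finger_gap: 0.0096
time: 25.08
tcp_pos: [0.5486, 0.1165, 0.2162]
orientation: [[0.943, -0.333, -0.0], [-0.333, -0.943, -0.0], [-0.0, 0.0, -1.0]]
wrist_force: [0.0, 0.3, -0.4]
finger_gap: 0.0098
time: 25.5
tcp_pos: [0.5485, 0.1165, 0.2132]
orientation: [[0.943, -0.333, -0.0], [-0.333, -0.943, 0.0], [-0.0, 0.0, -1.0]]
wrist_force: [-0.9, -0.7, -1.6]
finger_gap: 0.0098
```

```bash
python3 -m inch '[[0,0,0.0007,0,0,0,0.04],[0,0,0.0007,0,0,0,0.04],[0,0,0.0006,0,0,0,0.04],[0,0,0,0,0,0,0.04],[0,0,0,0,0,0,0.04]]'; python3 -m inch '[[0,0,0.0005,0,0,0,0.04],[0,0,0,0,0,0,0.04],[0,0,0,0,0,0,0.04]]'; python3 -m inch '[[0,0,0.0004,0,0,0,0.04],[0,0,0,0,0,0,0.04],[0,0,0,0,0,0,0.04]]'; python3 -m inch '[[0,0,0.0003,0,0,0,0.04],[0,0,0,0,0,0,0.04],[0,0,0,0,0,0,0.04]]'; python3 - <<'E'
from h import *
F=[]
for i in range(4):
    a=snap("side","side14"); s=read_state();F.append(s["wrist_force"])
print(s["time"],s["tcp_pos"],np.mean(F,0))
E
```

```text
time: 25.92
tcp_pos: [0.5486, 0.1165, 0.2112]
orientation: [[0.943, -0.333, -0.0], [-0.333, -0.943, 0.0], [-0.0, 0.0, -1.0]]
wrist_force: [0.4, -0.6, -1.3]
finger_gap: 0.0098
time: 26.17
tcp_pos: [0.5486, 0.1165, 0.2108]
orientation: [[0.943, -0.333, -0.0], [-0.333, -0.943, 0.0], [-0.0, -0.0, -1.0]]
wrist_force: [-0.6, -1.2, -2.0]
finger_gap: 0.0094
time: 26.42
tcp_pos: [0.5486, 0.1165, 0.2104]
orientation: [[0.943, -0.333, -0.0], [-0.333, -0.943, 0.0], [-0.0, 0.0, -1.0]]
wrist_force: [0.6, 0.3, -0.5]
finger_gap: 0.0097
time: 26.67
tcp_pos: [0.5486, 0.1165, 0.2101]
orientation: [[0.943, -0.333, -0.0], [-0.333, -0.943, -0.0], [-0.0, 0.0, -1.0]]
wrist_force: [0.0, 1.2, -0.8]
finger_gap: 0.0092
26.8667 [0.54858654 0.11647346 0.21010776] [ 0.03022591  0.45209135 -0.85360297]
```

```bash
python3 -m inch '[[0,0,0.0003,0,0,0,0.04],[0,0,0,0,0,0,0.04],[0,0,0,0,0,0,0.04]]'; python3 -m inch '[[0,0,0.0003,0,0,0,0.04],[0,0,0,0,0,0,0.04],[0,0,0,0,0,0,0.04]]'; python3 - <<'E'
from h import *
F=[]
for i in range(4):
    a=snap("side","side14"); s=read_state();F.append(s["wrist_force"])
print(s["time"],s["tcp_pos"],np.mean(F,0))
E
```

```text
time: 27.12
tcp_pos: [0.5487, 0.1165, 0.2099]
orientation: [[0.943, -0.333, 0.0], [-0.333, -0.943, 0.0], [0.0, -0.0, -1.0]]
wrist_force: [-0.7, 0.1, -0.4]
finger_gap: 0.0097
time: 27.37
tcp_pos: [0.5486, 0.1165, 0.2097]
orientation: [[0.943, -0.333, 0.0], [-0.333, -0.943, 0.0], [0.0, -0.0, -1.0]]
wrist_force: [-1.3, -0.7, 1.5]
finger_gap: 0.0094
27.5667 [0.5486361  0.11649946 0.20963188] [-0.80178989 -0.52818949  1.04582157]
```

```bash
python3 -m inch '[[0,0,0.0003,0,0,0,0.04],[0,0,0,0,0,0,0.04],[0,0,0,0,0,0,0.04]]'; python3 - <<'E'
from h import *
F=[]
for i in range(4):
    a=snap("side","side14"); s=read_state();F.append(s["wrist_force"])
print(s["time"],s["tcp_pos"],np.mean(F,0))
E
```

```text
time: 27.82
tcp_pos: [0.5487, 0.1165, 0.2094]
orientation: [[0.943, -0.333, 0.0], [-0.333, -0.943, 0.0], [0.0, -0.0, -1.0]]
wrist_force: [-1.9, -0.9, 2.6]
finger_gap: 0.0096
28.0167 [0.5486481  0.11646966 0.20932758] [-1.09235844 -0.13469404  2.30086142]
```

Floor contact at about 3.5 N net, at the expected depth. I'll release and rise clear.

```bash
python3 -m inch '[[0,0,0,0,0,0,0.11],[0,0,0,0,0,0,0.13],[0,0,0,0,0,0,0.16],[0,0,0,0,0,0,0.22],[0,0,0,0,0,0,0.3],[0,0,0,0,0,0,0.4],[0,0,0,0,0,0,0.4],[0,0,0,0,0,0,0.4]]'; python3 -m inch '[[0,0,-0.005,0,0,0,0.5],[0,0,-0.015,0,0,0,0.5],[0,0,-0.02,0,0,0,0.5],[0,0,-0.02,0,0,0,0.5],[0.0094,0.022,-0.02,0,0,0,0.5],[0.0094,0.022,0,0,0,0,0.5],[0.0094,0.022,0,0,0,0,0.5],[0.0094,0.022,0,0,0,0,0.5]]';  python3 -m inch '[[0.0094,0.022,0,0,0,0,0.5],[0.0094,0.022,0,0,0,0,0.5],[0.0094,0.022,0,0,0,0,0.5],[0.0094,0.022,0,0,0,0,0.5],[0,0,0,0,0,0,0.5],[0,0,0,0,0,0,0.5],[0,0,0,0,0,0,0.5],[0,0,0,0,0,0,0.5]]'; python3 - <<'E'
from h import *
a=snap("side","side15");b=snap("top","top15")
f=lambda i:cv2.resize(i,(400,400),interpolation=cv2.INTER_CUBIC)
cv2.imwrite("pics/z15.png",np.hstack([f(a[190:265,295:370]),f(b[165:245,250:330])]))
for n in ("top","side"):
    o=cv2.imread(f"pics/{n}0.png");c=cv2.imread(f"pics/{n}15.png")
    print(n,cv2.absdiff(o,c).max(2).mean())
E
```

```text
time: 28.68
tcp_pos: [0.5486, 0.1165, 0.2091]
orientation: [[0.943, -0.333, -0.0], [-0.333, -0.943, -0.0], [-0.0, 0.0, -1.0]]
wrist_force: [1.1, -0.1, 0.2]
finger_gap: 0.0355
time: 29.35
tcp_pos: [0.555, 0.0202, 0.2906]
orientation: [[0.943, -0.332, 0.002], [-0.332, -0.943, -0.0], [0.002, -0.001, -1.0]]
wrist_force: [0.2, 0.9, 0.7]
finger_gap: 0.0439
time: 30.02
tcp_pos: [0.5609, -0.0737, 0.2892]
orientation: [[0.943, -0.332, -0.0], [-0.332, -0.943, 0.0], [-0.0, -0.0, -1.0]]
wrist_force: [0.2, 0.5, 0.8]
finger_gap: 0.0439
top 11.22383203125
side 13.28107421875
```

View pics/z15.png

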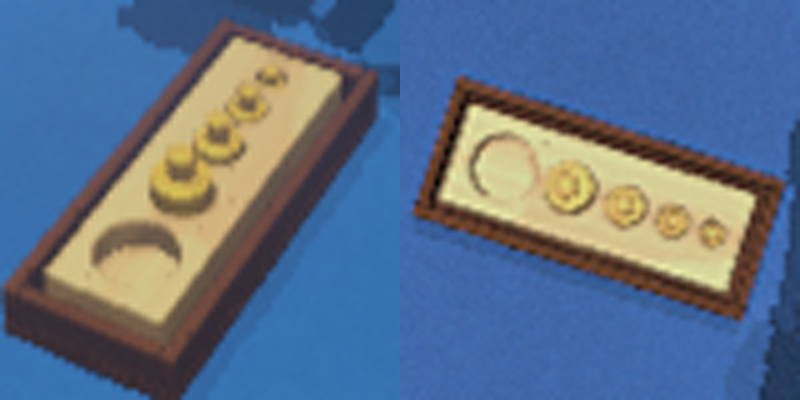

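View pics/side15.png

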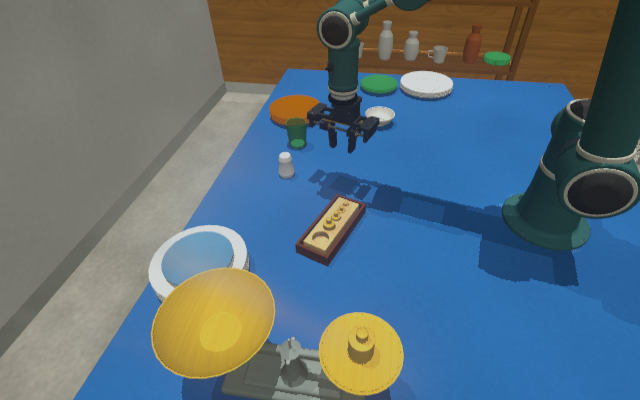

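Both weights stand upright in their wells: 200 g at (182,180) and 100 g at (220,140) in the side crop. The shaker, tumbler and dish are unmoved. One last check is the knob heights from the two views.

```bash
python3 - <<'E'
from h import *
np.set_printoptions(precision=4,suppress=True)
# predicted side pixel rows of knob top centre when home, and column
for nm,p in (("200 knob top",(.5606,.1512,.064)),("100 knob top",(.5487,.1177,.057)),):
    q=proj("side",[p])[0]; print(nm,q,"in crop",(q-[295,190]+.5)*400/75)
    q=proj("top",[np.array(p)-[0,.0024,0]])[0]; print("  top",q,"in crop",(q-[250,165]+.5)*5+[400,0])
# knob upper edge in the side image
a=cv2.imread("pics/side15.png")
def g(u,v0,v1): return a[v0:v1,u,0]
print(g(328,212,226),g(336,206,220))
E
```

```text
200 knob top [328.8811 217.9361] in crop [183.3661 151.6592]
  top [282.8818 202.1305] in crop [566.9089 188.1524]
100 knob top [335.7218 211.3417] in crop [219.8496 116.4892]
  top [294.1922 205.9178] in crop [623.4609 207.0888]
[136 137 136 136 126  99  86  89  81  72  69  71  82  88] [135 135 133 131 123  98  89  83  74  72  74  81  89  78]
```

```bash
python3 - <<'E'
from cell import *
print(sign_off())
E
```

```text
the job is handed in; nothing more can be done
None
```

Both loose weights are in their wells, upright and fully home, and the job was handed in at about 30 s of the 72 s allowed.

- **200 g weight:** I gripped it by the body and eased it into the 30 mm well. It met the floor at the expected height with about 4 N. It leaned lightly on the wall (about 4 N sideways), so I shifted 0.5 mm before letting go.
- **100 g weight:** I gripped it by the knob and lowered it into the 24 mm well with no contact at the mouth. It met the floor within about 0.5 mm of the expected height with about 3.5 N.
- **Last checks:** Both views show the weights upright in their wells. The knob tops are within about 0.5 pixel (roughly 1–2 mm) of where a fully seated weight should show. The shaker, tumbler and dish look unmoved by eye, and the gripper was clear of everything.
- **Disagreements:** The two cameras differed by about 2–3 mm in absolute position, so I relied on the shift from weight to well, on which they agreed within about 1 mm. The finger gap read 1–2 mm less than the gripped diameters, which I put down to give in the pads; neither weight slipped.

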